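# Find the open slot of the strip dispenser with a feeler gauge

## Task

The wooden smelling-strip dispenser has three slots, but a gate hidden inside blocks some of them. Hold the feeler gauge by its handle and slide its blade gently into the slots, never forcing it where it jams, until you find one that takes it fully home, with the handle against the dispenser's front. Leave the gauge seated there standing on the table, let go of it, and do not disturb the bottles and the vial.

Things in the scene. Friction and masses are not known exactly. Their poses are not given: they have to be found in the camera images.
- feeler: loose feeler gauge, 80 g, standing on the table: black handle block 30 (x) x 22 (y) x 50 (z) mm; a steel blade sticks out of its +x face, 50 mm long, 3 thick (y), 20 tall, from 8 to 28 mm above the foot. Origin: centre of the handle's underside; x along the blade towards the tip, z up. Grasp the handle from above across its 22 mm (y), 30 mm or so up
- blade_tip (a point): middle of the end edge of the feeler blade: 65 mm ahead (x) of the handle's origin, 18 mm above its foot; axes as the feeler's
- dispenser: fixed closed wooden block, 80 (x) x 170 (y) x 45 (z) mm. Origin: centre of its underside; z up; front = -x face (x = -40), roughly towards the robot. Three upright slots 5 mm wide at y = -50, 0, +50 run in from the front, from the table up to 34 mm height. The cover starts 11 mm behind the front, so the slots show from above as notches; dark lines on the cover run over them
- slot_right (a point): centre of the mouth of the slot at y = -50 mm, in the front face, 18 mm above the table; axes as the dispenser's. All mouths are rounded: 11 mm wide at the face, 5 mm from 3 mm in
- slot_middle (a point): the same for the slot at y = 0. Any slot may be closed by a steel gate, unseen, 23 mm behind the front: the blade jams there after 23 mm. The gate yields on a spring of 2 N per mm, then stops hard 4 mm further in, and comes back; it never clears the slot
- slot_left (a point): the same for the slot at y = +50 mm. At least one slot is open, which one varies: it takes all 50 mm of blade until the handle's +x face stops on the front; the feeler's origin is then 55 mm in front (-x) of the dispenser's origin
- amber_bottle_a: small amber glass bottle with white cap, 32 mm diameter, 70 mm tall, standing upright; origin at the centre of its underside, z up. A bystander
- amber_bottle_b: small amber glass bottle with black cap, 36 mm diameter, 80 mm tall, standing upright; origin at the centre of its underside, z up. A bystander
- clear_vial: clear glass vial with black cap, 28 mm diameter, 80 mm tall, standing upright; origin at the centre of its underside, z up. A bystander

How it is judged:
By the outcome, as a careful person would: the job done as asked, in the order asked, and still so for the second after the job is handed in, with the robot touching nothing.
It also fails if it takes over 58 s, if anything falls off the work surface, if the arm or the gripper's body presses on something with over 40 N, if the wrist force passes 120 N, or if a joint passes its speed limit or range.

## Robot

A 7-joint arm with a two-finger parallel gripper is mounted at the origin on the work surface. World frame = base frame: x ahead of the robot, y to its left, z up, the work surface at z = 0. Lengths are in mm, angles in rad, forces in N, time in s.
With the tool pointing down it reaches from about 425 to 825 mm from the base axis. Payload 3.6 kg.
Tool frame: the origin (TCP) lies midway between the tips of the shut fingers; the grasp point (between the pads) lies robot.grip_depth behind it (robot.grip_depth is the distance from the TCP to the grasp point, in mm); z points along the fingers, y is the line along which they close (so a half turn about z gives the same grasp; the last joint's range is limited). The gripper opens to 93 mm and grips with 3 to 60 N. Pads are 15 mm wide; open, the fingers measure 128 mm over their backs; the gripper's body (75 mm by 188 mm) begins 65 mm behind the grasp point.
Start: joints at [-1.165, 0.615, -0.013, 1.423, 0.008, 1.103, -0.04], TCP at [272.583, 590.051, 218.64] pointing down, gripper open.
Joint ranges: [-3.12, 3.12], [-0.3, 2.06], [-1.34, 1.32], [0.26, 2.42], [-1.36, 4.5], [0.01, 1.98], [-2.84, 2.84]. Speed limits (rad/s): [2.79, 2.79, 3.14, 3.14, 3.14, 3.14, 3.14].

## Interface

Orientations are given as a unit quaternion [w, x, y, z].
In Python, from plant import robot gives the robot as it stands. The module is installed in compiled form; this text tells all that it offers.
- The arm moves only by the shell command python3 -m inch 'ROWS' [FORCE]. ROWS is JSON, a list of rows, each an object with "angular": the turn, a rotation vector about the tool's x, y, z in units of 6 degrees (1.0 is 6 degrees), a list of three; "translation": the shift along the tool's x, y, z in units of 25 mm (1.0 is 25 mm), a list of three; "hand": the opening, from -1 (shut) to 1 (fully open), so that 0 is half open. In form: [{"angular": [rx, ry, rz], "translation": [x, y, z], "hand": hand}, ...]. A call has 1 to 12 rows; each row is the pose to reach, as a shift and turn from the pose commanded when the call began, along the tool's axes at that moment; what a row does not reach only later rows make up. A row lasts 1/12 s, in which the tool goes at most 41.7 mm and 7.16 degrees, less where a joint would pass 70% of its speed; a pose out of reach is approached as far as the arm can. A call with a gripper value outside its range is refused whole. The fingers move at their own pace and stop on an object; FORCE is the grip in N (left out, the last holds). Time passes only in rows, so rows that repeat a pose let the fingers close. It gives the time, the measured TCP pose, the force, the opening and the grip force at its end, in the units of the state.
- robot.state(): the state, without advancing time (a new reading comes with each control period).
- robot.snapshot(name): name is "side" or "top" or "wrist"; returns the picture (400x640x3 uint8, blue, green, red); there is no depth.
- robot.camera_params(name): a dict with "K" (3x3 intrinsics, pixels), "R" (3x3) and "t" (3): a world point X has camera coordinates R X + t; the wrist camera has in their place "T_tool_cam" (4x4, takes a point from camera to tool coordinates, whose origin is the TCP and whose axes are the flange's). Camera axes: x right, y down, z forward; pixel columns grow to the right and rows downward; lengths in mm; the calibration is good to about 2 mm. A picture is of the moment at which its call begins: read the wrist's pose just before it. camera_params takes no time and is no camera call.
- robot.close_job(): hands the job in; it is judged then, once.
The state is a dict: "t": time; "joints": joint angles; "qvel": joint speeds; "joint_torque": joint torques, N m; "tool_pos": TCP position; "ee_rot": TCP orientation; "force": force on the tool from outside, world axes, zero at the start; "torque": the same for the moment, N m; "opening": finger opening in mm; "gripper_force": force on a finger pad.
Only numpy, scipy, OpenCV 4.12 (cv2) and the standard library are available. Lean on these libraries where they do the work, as an engineer would, in place of code of your own. Each camera call takes 0.05 s, during which the arm holds its last target. There are 200 camera calls.

## Working session

There is one attempt and no reset: what is moved stays moved. The work goes in short steps, Python scripts to look and compute and a shell command to move; the robot and the scene stay as the last step left them, time stands still between calls to the robot, and variables do not carry over. Pictures are saved under pics/ and viewed, at most 10 in all, crops included, and the job is handed in when it is done.

```bash
mkdir -p pics
python3 - <<'E'
from plant import robot
import cv2,numpy as np
s=robot.state(); print(s['tool_pos'],s['ee_rot'],s['opening'],robot.grip_depth)
a=robot.snapshot('top');b=robot.snapshot('side')
cv2.imwrite('pics/top.png',a);cv2.imwrite('pics/side.png',b)
for n in('top','side','wrist'):print(n,robot.camera_params(n))
E
```

```text
[272.26823293 589.36132526 217.5173788 ] [-2.47799748e-04  2.14694158e-01  9.76680508e-01 -1.24200266e-03] 93.44606652864285 18.8
top {'K': array([[466.14992047,   0.        , 327.74550439],
       [  0.        , 466.14992047, 197.20266901],
       [  0.        ,   0.        ,   1.        ]]), 'R': array([[-0.00545653, -0.99997184, -0.00515147],
       [-0.99910093,  0.00566822, -0.0420142 ],
       [ 0.04204222,  0.00491759, -0.99910373]]), 't': array([  -3.35466421,  569.18197257, 1163.38525384])}
side {'K': array([[424.41957724,   0.        , 322.96419948],
       [  0.        , 424.41957724, 203.37100149],
       [  0.        ,   0.        ,   1.        ]]), 'R': array([[-0.94671788, -0.32202717, -0.00487332],
       [-0.19733331,  0.59195987, -0.78143655],
       [ 0.25452861, -0.73883829, -0.62396568]]), 't': array([533.35122657, 148.76776705, 764.90303272])}
wrist {'K': array([[294.01681137,   0.        , 319.90331467],
       [  0.        , 294.01681137, 198.17353961],
       [  0.        ,   0.        ,   1.        ]]), 'T_tool_cam': array([[-3.83118106e-05, -9.68988935e-01, -2.47104114e-01,
         6.82902071e+01],
       [ 9.99999993e-01, -6.43055012e-05,  9.71230638e-05,
         1.28588983e+00],
       [-1.10001328e-04, -2.47104109e-01,  9.68988930e-01,
        -1.65938490e+02],
       [ 0.00000000e+00,  0.00000000e+00,  0.00000000e+00,
         1.00000000e+00]])}
```

View pics/top.png

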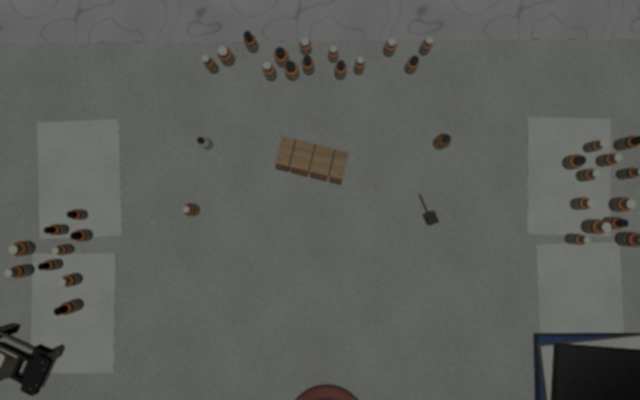

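View pics/side.png

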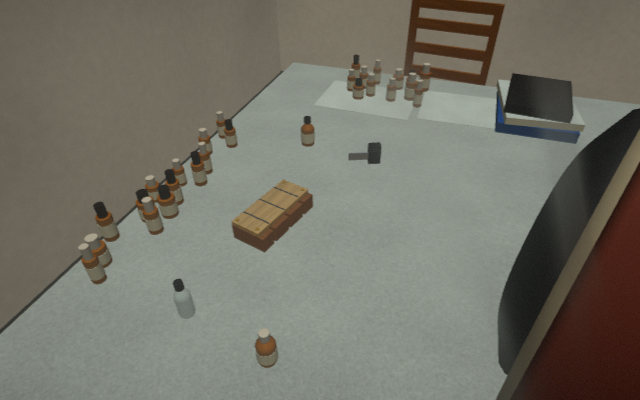

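The top view shows the dispenser around (312,160), the feeler handle at (430,217) with its blade pointing to (421,196), the bottles at (190,209) and (442,141), and the vial at (204,142). The side view agrees.

```bash
cat > h.py <<'E'
from plant import robot
import cv2,numpy as np
from scipy.spatial.transform import Rotation as Ro
def tool():
    s=robot.state();q=s['ee_rot'];return np.array(s['tool_pos']),Ro.from_quat([q[1],q[2],q[3],q[0]]).as_matrix(),s
def cam(n):
    c=robot.camera_params(n)
    if n!='wrist': return c['K'],c['R'].T,-c['R'].T@c['t']
    p,R,_=tool();T=c['T_tool_cam'];return c['K'],R@T[:3,:3],p+R@T[:3,3]
def ray(C,uv,z):
    K,Rc,o=C;d=Rc@np.linalg.inv(K)@[uv[0],uv[1],1.];return o+d*(z-o[2])/d[2]
def proj(C,X):
    K,Rc,o=C;v=K@Rc.T@(np.array(X)-o);return v[:2]/v[2]
def go(X,yaw=None):
    """rows units to bring TCP to X, with tool-y axis at world angle yaw, tool z down"""
    p,R,_=tool()
    print('trans',np.round(R.T@(np.array(X)-p)/25,2))
    if yaw is not None:
        best=None
        for k in(0,np.pi):
            y=np.array([np.cos(yaw+k),np.sin(yaw+k),0]);z=np.array([0,0,-1.]);G=np.c_[np.cross(y,z),y,z]
            print('ang',np.round(Ro.from_matrix(R.T@G).as_rotvec(degrees=True)/6,2))
E
python3 - <<'E'
from h import *
a=cv2.imread('pics/top.png');C=cam('top')
hsv=cv2.cvtColor(a,cv2.COLOR_BGR2HSV)
m=np.zeros(a.shape[:2],np.uint8);m[125:195,265:360]=255
w=cv2.bitwise_and(cv2.inRange(hsv,(5,70,40),(25,255,255)),m)
w=cv2.morphologyEx(w,cv2.MORPH_CLOSE,np.ones((5,5)))
c=max(cv2.findContours(w,0,2)[0],key=cv2.contourArea)
P=np.array([ray(C,p[0],45)[:2] for p in c],np.float32)
r=cv2.minAreaRect(P);print('disp',r,cv2.boxPoints(r))
g=a.max(2);f=(g<60).astype(np.uint8);m[:]=0;m[185:235,405:450]=1;f*=m
print('dark',f.sum(),np.median(g[185:235,405:450]))
c=max(cv2.findContours(f,0,2)[0],key=cv2.contourArea)
e=cv2.erode(f,np.ones((5,5)));ys,xs=np.nonzero(e);hc=(xs.mean(),ys.mean())
far=max(c[:,0],key=lambda p:np.hypot(*(p-hc)))
H=ray(C,hc,45);T=ray(C,far,28);print('handle',hc,H,'tip',far,T,np.degrees(np.arctan2(*(T-H)[1::-1])))
for n,uv,z in(('a',(190,209),50),('b',(442,141),50),('v',(204,142),50)):print(n,ray(C,uv,z))
yaw=np.arctan2(*(T-H)[1::-1]);go([H[0],H[1],200],yaw+np.pi/2)
E
```

```text
disp ((659.7880249023438, 33.75370788574219), (166.50697326660156, 79.03902435302734), 75.92723846435547) [[601.2112   -37.39183 ]
 [677.87805  -56.610474]
 [718.36487  104.89925 ]
 [641.698    124.11789 ]]
dark 146 95.0
handle (np.float64(430.0816326530612), np.float64(217.40816326530611)) [ 516.93645227 -256.44204748   45.        ] tip [423 214] [ 525.43595093 -242.65620535   28.        ] 58.34458080294562
a [540.64091995 329.6568984   50.        ]
b [ 703.72628036 -287.27008929   50.        ]
v [704.93250162 296.37839102  50.        ]
trans [-23.07 -26.61   0.77]
ang [ -0.02  -0.02 -13.86]
ang [-0.02  0.02 16.14]
```

```bash
python3 -m inch '[{"angular":[0,0,14],"translation":[-16,-11,0],"hand":0.2},{"angular":[0,0,14],"translation":[-16,-11,0],"hand":0.2},{"angular":[0,0,14],"translation":[-16,-11,0],"hand":0.2},{"angular":[0,0,14],"translation":[-16,-11,0],"hand":0.2},{"angular":[0,0,14],"translation":[-16,-11,0],"hand":0.2},{"angular":[0,0,14],"translation":[-16,-11,0],"hand":0.2},{"angular":[0,0,14],"translation":[-16,-11,0],"hand":0.2},{"angular":[0,0,14],"translation":[-16,-11,0],"hand":0.2},{"angular":[0,0,14],"translation":[-16,-11,0],"hand":0.2},{"angular":[0,0,14],"translation":[-16,-11,0],"hand":0.2},{"angular":[0,0,14],"translation":[-16,-11,0],"hand":0.2},{"angular":[0,0,14],"translation":[-16,-11,0],"hand":0.2}]' 10
python3 - <<'E'
from h import *
C=cam('top');H=ray(C,(430,217.4),45);T=ray(C,(420,195),28);print(np.degrees(np.arctan2(*(T-H)[1::-1])))
p,R,s=tool();print(p,s['joints'],R.round(2))
go([H[0]-30,H[1]-15,200],np.arctan2(*(T-H)[1::-1])+np.pi/2)
E
```

```text
t: 1.1
tool_pos: [522.0, 167.6, 218.7]
ee_rot: [0.001, 0.816, 0.578, -0.0]
force: [0.3, -0.1, -0.3]
opening: 55.4
gripper_force: 0.0
20.089580014230748
[522.02116215 167.55024889 218.72314694] [-0.62956613  0.48088059  0.4207601   1.7311986  -0.22654078  0.97769529
 -0.4626016 ] [[ 0.33  0.94  0.  ]
 [ 0.94 -0.33 -0.  ]
 [-0.    0.   -1.  ]]
trans [-17.02   4.51   0.79]
ang [-1.000e-02  3.000e-02 -2.158e+01]
ang [0.02 0.01 8.42]
```

```bash
python3 -m inch '[{"angular":[0,0,8.4],"translation":[-17,4.5,0.8],"hand":0.2},{"angular":[0,0,8.4],"translation":[-17,4.5,0.8],"hand":0.2},{"angular":[0,0,8.4],"translation":[-17,4.5,0.8],"hand":0.2},{"angular":[0,0,8.4],"translation":[-17,4.5,0.8],"hand":0.2},{"angular":[0,0,8.4],"translation":[-17,4.5,0.8],"hand":0.2},{"angular":[0,0,8.4],"translation":[-17,4.5,0.8],"hand":0.2},{"angular":[0,0,8.4],"translation":[-17,4.5,0.8],"hand":0.2},{"angular":[0,0,8.4],"translation":[-17,4.5,0.8],"hand":0.2},{"angular":[0,0,8.4],"translation":[-17,4.5,0.8],"hand":0.2},{"angular":[0,0,8.4],"translation":[-17,4.5,0.8],"hand":0.2},{"angular":[0,0,8.4],"translation":[-17,4.5,0.8],"hand":0.2},{"angular":[0,0,8.4],"translation":[-17,4.5,0.8],"hand":0.2}]'
python3 - <<'E'
from h import *
p,R,s=tool();np.savez('w1.npz',p=p,R=R);print(p,R.round(3),s['joints'])
C=cam('wrist');a=robot.snapshot('wrist');cv2.imwrite('pics/w1.png',a);print(proj(C,[517,-256,45]))
E
```

```text
t: 2.1
tool_pos: [487.2, -273.4, 198.8]
ee_rot: [0.003, 0.984, 0.175, -0.001]
force: [0.3, -0.3, 0.2]
opening: 55.6
gripper_force: 0.0
[ 487.15915043 -273.3968945   198.75504698] [[ 0.938  0.345 -0.001]
 [ 0.345 -0.938 -0.006]
 [-0.003  0.005 -1.   ]] [ 0.05973204  0.56102664  0.64974561  1.73510512 -0.39227887  0.977256
 -0.36021537]
[314.60607134 156.09257441]
```

View pics/w1.png

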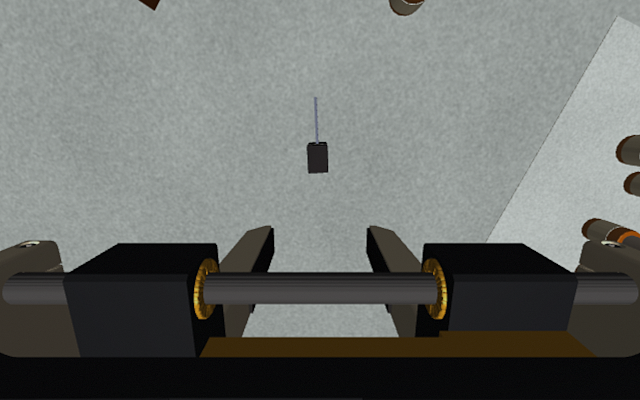

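The handle's top is at (318,158) and the blade tip at (316,97), nearly aligned with the tool. Next I measure both from this picture.

Run:
```python
from h import *
a=cv2.imread('pics/w1.png');C=cam('wrist')
g=a.max(2);f=(g<75).astype(np.uint8);f[:,:290]=0;f[:,345:]=0;f[:130]=0;f[190:]=0
c=max(cv2.findContours(f,0,2)[0],key=cv2.contourArea);print(cv2.boundingRect(c))
P=np.array([ray(C,p[0],50)[:2] for p in c],np.float32);r=cv2.minAreaRect(P);print(r)
# blade edge rows
b=(cv2.cvtColor(a,cv2.COLOR_BGR2GRAY)<125)
L=[]
for v in range(98,138,3):
    xs=np.nonzero(b[v,300:335])[0]
    if len(xs):L.append(ray(C,(300+xs.mean(),v),28)[:2])
L=np.array(L);vx=cv2.fitLine(L.astype(np.float32),2,0,.1,.1).ravel();print(vx)
d=vx[:2]*np.sign(vx[0]);yaw=np.arctan2(d[1],d[0]);print('yaw',np.degrees(yaw))
top=(317.5,(144+157)/2)
H=np.r_[np.array(r[0]),0];n=np.array([-d[1],d[0]])
print('offset of line from handle centre',n@(vx[2:]-H[:2]))
tip=ray(C,(315.7,97),28);print('tip',tip, 'origin from tip',tip[:2]-65*d)
```

```text
(307, 142, 21, 31)
((518.423095703125, -253.93601989746094), (31.91075325012207, 21.24510955810547), 20.774520874023438)
[ 9.2288905e-01  3.8506594e-01  5.5635400e+02 -2.3829791e+02]
yaw 22.647833
offset of line from handle centre -0.17366288670837093
tip [ 576.54747553 -230.70920843   28.        ] origin from tip [ 516.55968637 -255.73849386]
```

Run:
```python
from h import *
go([517.3,-255,13],np.radians(22+90))
```

```text
trans [ 1.3  -0.14  7.41]
ang [ 3.000e-02 -2.000e-02  2.974e+01]
ang [ 0.01  0.02 -0.26]
```

```bash
python3 -m inch '[{"angular":[0,0,-0.3],"translation":[1.3,-0.14,1],"hand":0.2},{"angular":[0,0,-0.3],"translation":[1.3,-0.14,2.5],"hand":0.2},{"angular":[0,0,-0.3],"translation":[1.3,-0.14,4],"hand":0.2},{"angular":[0,0,-0.3],"translation":[1.3,-0.14,5.5],"hand":0.2},{"angular":[0,0,-0.3],"translation":[1.3,-0.14,6.7],"hand":0.2},{"angular":[0,0,-0.3],"translation":[1.3,-0.14,7.4],"hand":0.2},{"angular":[0,0,-0.3],"translation":[1.3,-0.14,7.4],"hand":0.2},{"angular":[0,0,-0.3],"translation":[1.3,-0.14,7.4],"hand":-0.7},{"angular":[0,0,-0.3],"translation":[1.3,-0.14,7.4],"hand":-0.7},{"angular":[0,0,-0.3],"translation":[1.3,-0.14,7.4],"hand":-0.7},{"angular":[0,0,-0.3],"translation":[1.3,-0.14,7.4],"hand":-0.7},{"angular":[0,0,-0.3],"translation":[1.3,-0.14,7.4],"hand":-0.7}]' 20
```

```text
t: 3.15
tool_pos: [520.2, -251.9, 15.2]
ee_rot: [0.001, 0.981, 0.196, 0.001]
force: [0.4, -1.0, 1.3]
opening: 26.9
gripper_force: 0.4
```

```bash
python3 -m inch '[{"angular":[0,0,0],"translation":[0,0,0],"hand":-0.7},{"angular":[0,0,0],"translation":[0,0,0],"hand":-0.7},{"angular":[0,0,0],"translation":[0,0,0],"hand":-0.7},{"angular":[0,0,0],"translation":[0,0,0],"hand":-0.7}]' 20
python3 - <<'E'
from h import *
p,R,s=tool();print(p,R.round(3),s['gripper_force'],s['opening'],s['force'])
p,R,s=tool();print(p,R.round(3))
robot.snapshot('side')
p,R,s=tool();print(p,R.round(3))
E
```

```text
t: 3.48
tool_pos: [520.0, -251.9, 14.8]
ee_rot: [0.001, 0.981, 0.196, 0.001]
force: [0.8, -0.1, 7.3]
opening: 21.8
gripper_force: 20.0
[ 520.00330277 -251.87376154   14.84658785] [[ 0.923  0.384  0.002]
 [ 0.384 -0.923 -0.001]
 [ 0.002  0.002 -1.   ]] 20.000761449337006 21.767402219402115 [ 0.76700506 -0.06781647  7.2750525 ]
[ 520.00330277 -251.87376154   14.84658785] [[ 0.923  0.384  0.002]
 [ 0.384 -0.923 -0.001]
 [ 0.002  0.002 -1.   ]]
[ 520.01861151 -251.84921181   14.84765019] [[ 0.923  0.384  0.002]
 [ 0.384 -0.923 -0.001]
 [ 0.002  0.002 -1.   ]]
```

```bash
python3 -m inch '[{"angular":[0,0,0],"translation":[0,0,-0.8],"hand":-0.7},{"angular":[0,0,0],"translation":[0,0,-1.8],"hand":-0.7},{"angular":[0,0,6.1],"translation":[3.7,-10.2,-1.8],"hand":-0.7},{"angular":[0,0,6.1],"translation":[3.7,-10.2,-1.8],"hand":-0.7},{"angular":[0,0,6.1],"translation":[3.7,-10.2,-1.8],"hand":-0.7},{"angular":[0,0,6.1],"translation":[3.7,-10.2,-1.8],"hand":-0.7},{"angular":[0,0,6.1],"translation":[3.7,-10.2,-1.8],"hand":-0.7},{"angular":[0,0,6.1],"translation":[3.7,-10.2,-1.8],"hand":-0.7},{"angular":[0,0,6.1],"translation":[3.7,-10.2,-1.8],"hand":-0.7},{"angular":[0,0,6.1],"translation":[3.7,-10.2,-1.8],"hand":-0.7},{"angular":[0,0,6.1],"translation":[3.7,-10.2,-1.8],"hand":-0.7},{"angular":[0,0,6.1],"translation":[3.7,-10.2,-1.8],"hand":-0.7}]'
python3 - <<'E'
from h import *
p,R,s=tool();np.savez('w2.npz',p=p,R=R);print(p,R.round(3),s['force'])
a=robot.snapshot('wrist');cv2.imwrite('pics/w2.png',a)
E
```

```text
t: 4.53
tool_pos: [506.2, 18.9, 58.7]
ee_rot: [0.0, 0.992, -0.122, -0.0]
force: [-0.5, -0.3, -0.6]
opening: 22.2
gripper_force: 20.0
[506.24079982  18.88882739  58.6806329 ] [[ 0.97  -0.243 -0.   ]
 [-0.243 -0.97  -0.001]
 [ 0.     0.001 -1.   ]] [-0.51519312 -0.34800106 -0.62516932]
```

View pics/w2.png

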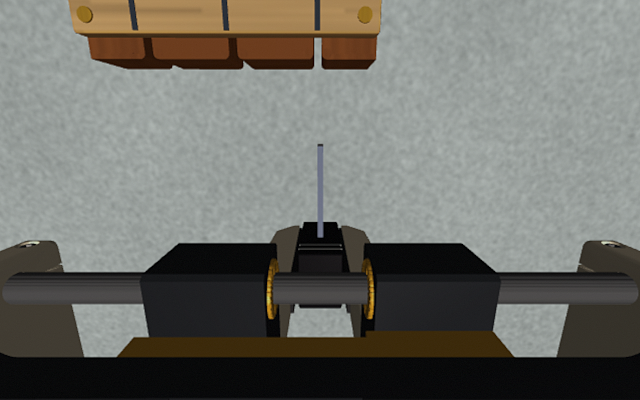

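The blade tip is at (320,144). The right notch is at about (318,50), with cover lines at x≈318, 225 and 134, and the cover's front edge at about row 35. I'll measure these in the dispenser and tool frames.

```bash
cat > m.py <<'E'
from h import *
import sys
def lines(a,C):
    g=cv2.cvtColor(a,cv2.COLOR_BGR2GRAY).astype(float)
    return g
E
python3 - <<'E'
from h import *
a=cv2.imread('pics/w2.png');C=cam('wrist');p,R,_=tool()
g=cv2.cvtColor(a,cv2.COLOR_BGR2GRAY).astype(float)
tl=lambda X:(R.T@(X-p))
def cen(v,u0,u1,dark=True):
    r=g[v,u0:u1];w=np.clip(np.median(r)-r-15,0,None) 
    return u0+(w*np.arange(len(r))).sum()/w.sum()
for u in(134,225,318):
    L=[]
    for v in(2,8,14,20,26):
        X=tl(ray(C,(cen(v,u-10,u+12),v),45));L.append(X[:2])
    L=np.array(L);k=np.polyfit(L[:,0],L[:,1],1);print('line',u,L.round(1)[[0,-1]].tolist(),'ang deg',np.degrees(np.arctan(k[0])))
# cover front edge: by saturation/hue gradient
E=[]
for u in(100,160,200,260,290,340,360):
    col=a[20:60,u,1].astype(float);v=20+np.argmin(np.diff(cv2.GaussianBlur(col[:,None],(1,3),0).ravel()))+.5
    E.append(np.r_[u,v,tl(ray(C,(u,v),45))[:2]])
E=np.array(E);print(E.round(1));print(np.degrees(np.arctan(np.polyfit(E[:,3],E[:,2],1)[0])))
L=[]
for v in range(150,222,8):
    r=a[v,300:340].astype(float);w=np.abs(r-np.median(a[v,300:340],0)).sum(1);w=np.clip(w-40,0,None)
    u=300+(w*np.arange(40)).sum()/w.sum();L.append(tl(ray(C,(u,v),71.8))[:2])
L=np.array(L);k=np.polyfit(L[:,0],L[:,1],1);print('blade',L.round(1)[[0,-1]],np.degrees(np.arctan(k[0])),k)
print('tip',tl(ray(C,(320,144),71.8)))
for v in(44,50,56,62,66): 
    r=a[v,300:340].sum(1).astype(int); print(v,300+np.nonzero(r>(r.min()+r.max())/2)[0][[0,-1]], 'z34',tl(ray(C,(318,v),34)).round(1)[:2],'z0',tl(ray(C,(318,v),0)).round(1)[:2])
E
```

```text
line 134 [[131.6, -103.1], [120.0, -103.0]] ang deg -0.2468574156941801
line 225 [[131.6, -53.0], [120.0, -53.1]] ang deg 0.1846689860234976
line 318 [[131.6, -2.9], [120.0, -3.0]] ang deg 0.18250610027547273
[[ 100.    32.5  116.8 -122.5]
 [ 160.    32.5  116.8  -89.5]
 [ 200.    32.5  116.8  -67.4]
 [ 260.    32.5  116.8  -34.3]
 [ 290.    32.5  116.8  -17.8]
 [ 340.    33.5  116.3    9.8]
 [ 360.    33.5  116.3   20.8]]
-0.1871369422242923
blade [[54.9 -1.3]
 [20.4 -1.3]] -0.21413203206189171 [-0.00373733 -1.17698798]
tip [ 57.95991615  -1.25180112 -12.9753092 ]
44 [314 321] z34 [113.6  -2.4] z0 [121.7  -2.6]
50 [314 321] z34 [110.4  -2.4] z0 [117.9  -2.6]
56 [314 321] z34 [107.1  -2.4] z0 [114.   -2.6]
62 [314 321] z34 [103.8  -2.4] z0 [110.1  -2.7]
66 [314 321] z34 [101.6  -2.4] z0 [107.5  -2.7]
```

```bash
python3 -m inch '[{"angular":[0,0,0],"translation":[0,-0.06,0.8],"hand":-0.7},{"angular":[0,0,0],"translation":[0.4,-0.06,1.4],"hand":-0.7},{"angular":[0,0,0],"translation":[0.9,-0.06,1.68],"hand":-0.7},{"angular":[0,0,0],"translation":[1.4,-0.06,1.68],"hand":-0.7},{"angular":[0,0,0],"translation":[1.6,-0.06,1.68],"hand":-0.7},{"angular":[0,0,0],"translation":[1.6,-0.06,1.68],"hand":-0.7},{"angular":[0,0,0],"translation":[1.6,-0.06,1.68],"hand":-0.7}]'
python3 - <<'E'
from h import *
p,R,s=tool();print(p,R.round(3),s['force'])
w=np.load('w2.npz');print('moved',w['R'].T@(p-w['p']))
a=robot.snapshot('wrist');cv2.imwrite('pics/w3.png',cv2.resize(a[0:260,200:440],None,fx=2.3,fy=2.3))
E
```

```text
t: 5.17
tool_pos: [545.4, 10.3, 16.8]
ee_rot: [0.0, 0.992, -0.123, -0.0]
force: [0.1, 0.4, -0.3]
opening: 21.6
gripper_force: 20.0
[545.38861652  10.32400942  16.81798213] [[ 0.97  -0.244 -0.   ]
 [-0.244 -0.97  -0.   ]
 [-0.     0.    -1.   ]] [ 0.10593166  0.4417706  -0.2512558 ]
moved [40.05377896 -1.23804054 41.86348333]
```

View pics/w3.png

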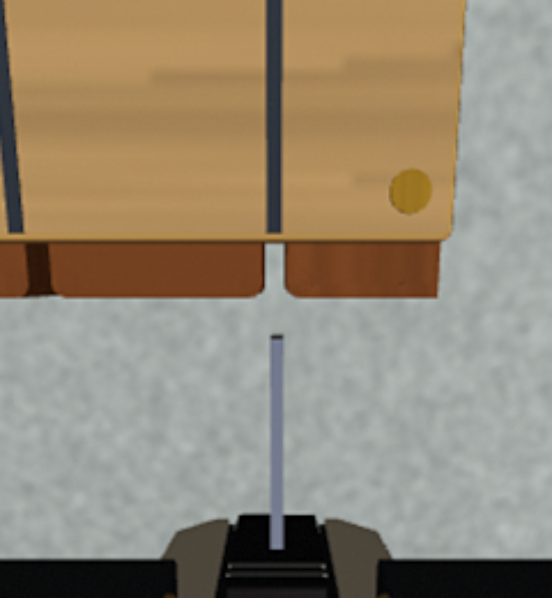

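The blade tip at crop (277,336) is about 8 mm short of the front face (row 297). It is centred to about 0.5 mm on the notch, whose centre is at x≈274.5.

```bash
python3 -m inch '[{"angular":[0,0,0],"translation":[0.15,-0.02,0],"hand":-0.7},{"angular":[0,0,0],"translation":[0.3,-0.02,0],"hand":-0.7},{"angular":[0,0,0],"translation":[0.45,-0.02,0],"hand":-0.7},{"angular":[0,0,0],"translation":[0.6,-0.02,0],"hand":-0.7},{"angular":[0,0,0],"translation":[0.75,-0.02,0],"hand":-0.7},{"angular":[0,0,0],"translation":[0.9,-0.02,0],"hand":-0.7},{"angular":[0,0,0],"translation":[1.0,-0.02,0],"hand":-0.7},{"angular":[0,0,0],"translation":[1.0,-0.02,0],"hand":-0.7}]'
```

```text
t: 5.88
tool_pos: [570.9, 5.5, 16.7]
ee_rot: [0.0, 0.993, -0.122, 0.001]
force: [0.2, -1.4, -0.9]
opening: 21.5
gripper_force: 20.0
```

```bash
python3 -m inch '[{"angular":[0,0,0],"translation":[0.08,0,0],"hand":-0.7},{"angular":[0,0,0],"translation":[0.14,0,0],"hand":-0.7},{"angular":[0,0,0],"translation":[0.2,0,0],"hand":-0.7},{"angular":[0,0,0],"translation":[0.24,0,0],"hand":-0.7},{"angular":[0,0,0],"translation":[0.24,0,0],"hand":-0.7},{"angular":[0,0,0],"translation":[0.24,0,0],"hand":-0.7}]'
```

```text
t: 6.38
tool_pos: [575.8, 4.2, 16.6]
ee_rot: [0.0, 0.993, -0.122, 0.0]
force: [-0.7, -2.3, -2.8]
opening: 21.6
gripper_force: 20.0
```

```bash
python3 -m inch '[{"angular":[0,0,0],"translation":[0.04,0,0],"hand":-0.7},{"angular":[0,0,0],"translation":[0.08,0,0],"hand":-0.7},{"angular":[0,0,0],"translation":[0.08,0,0],"hand":-0.7},{"angular":[0,0,0],"translation":[0.08,0,0],"hand":-0.7}]'
```

```text
t: 6.72
tool_pos: [577.3, 3.9, 16.5]
ee_rot: [0.0, 0.993, -0.122, -0.0]
force: [-2.3, -2.1, -2.3]
opening: 22.1
gripper_force: 20.0
```

```bash
python3 -m inch '[{"angular":[0,0,0],"translation":[0.03,0,0],"hand":-0.7},{"angular":[0,0,0],"translation":[0.06,0,0],"hand":-0.7},{"angular":[0,0,0],"translation":[0.06,0,0],"hand":-0.7},{"angular":[0,0,0],"translation":[0.06,0,0],"hand":-0.7}]'
```

```text
t: 7.05
tool_pos: [578.3, 3.7, 16.5]
ee_rot: [0.0, 0.993, -0.122, -0.001]
force: [-5.1, -2.2, 1.1]
opening: 21.5
gripper_force: 20.0
```

The force ramps up at about 23 mm depth, so this is the gate and the right slot is closed. I'll back out and move to the middle slot.

```bash
python3 -m inch '[{"angular":[0,0,0],"translation":[-0.3,0,0],"hand":-0.7},{"angular":[0,0,0],"translation":[-0.8,0,0],"hand":-0.7},{"angular":[0,0,0],"translation":[-1.4,0,0],"hand":-0.7},{"angular":[0,0,0],"translation":[-1.8,0,0],"hand":-0.7},{"angular":[0,0,0],"translation":[-1.8,0,0],"hand":-0.7},{"angular":[0,0,0],"translation":[-1.8,-0.8,0],"hand":-0.7},{"angular":[0,0,0],"translation":[-1.8,-1.6,0],"hand":-0.7},{"angular":[0,0,0],"translation":[-1.8,-1.98,0],"hand":-0.7},{"angular":[0,0,0],"translation":[-1.8,-1.98,0],"hand":-0.7},{"angular":[0,0,0],"translation":[-1.8,-1.98,0],"hand":-0.7}]'
python3 - <<'E'
from h import *
p,R,s=tool();print(p,R.round(3),s['force']);C=cam('wrist');tl=lambda X:(R.T@(X-p))
a=robot.snapshot('wrist');cv2.imwrite('pics/w4.png',cv2.resize(a[0:260,200:440],None,fx=2.3,fy=2.3))
E
```

```text
t: 7.88
tool_pos: [548.3, 63.0, 16.7]
ee_rot: [0.0, 0.993, -0.121, 0.001]
force: [-0.0, -0.3, -1.4]
opening: 22.2
gripper_force: 20.0
[548.3324174   63.04141626  16.71193003] [[ 0.971 -0.24   0.001]
 [-0.24  -0.971 -0.   ]
 [ 0.002  0.    -1.   ]] [-0.00469432 -0.26731466 -1.41511367]
```

View pics/w4.png

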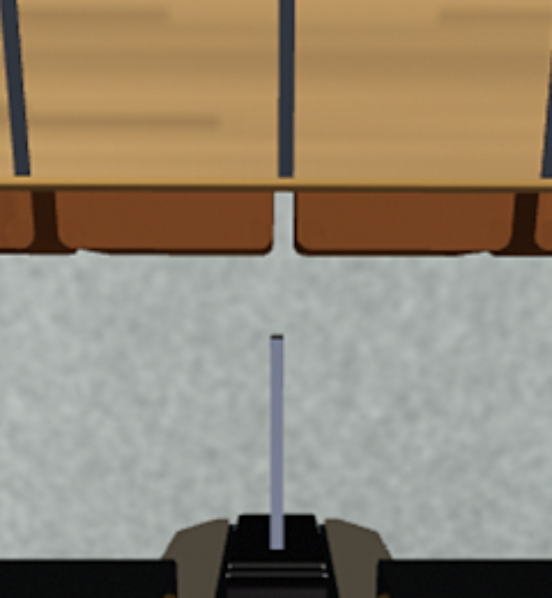

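The slot notch is centred at crop x≈284 and the blade at 277, so the blade must shift about 1.6 mm to the right. The tip is about 18 mm from the face.

```bash
python3 -m inch '[{"angular":[0,0,0],"translation":[0.1,0.065,0],"hand":-0.7},{"angular":[0,0,0],"translation":[0.3,0.065,0],"hand":-0.7},{"angular":[0,0,0],"translation":[0.4,0.065,0],"hand":-0.7},{"angular":[0,0,0],"translation":[0.4,0.065,0],"hand":-0.7}]'
cat > al.py <<'E'
from h import *
p,R,s=tool();C=cam('wrist');tl=lambda X:(R.T@(X-p));a=robot.snapshot('wrist').astype(float)
# notch: grey (low r-b) columns between red ledges; blade bluish
rb=a[:,:,2]-a[:,:,0]
rows=[v for v in range(40,160) if (rb[v,270:370]>40).mean()>.6 and a[v,270:370,1].mean()<100]
print('ledge rows',rows[:1],rows[-1:])
N=[];
for v in rows[3:-5:3]:
    q=np.nonzero(rb[v,300:345]<25)[0]+300
    if len(q):N.append(tl(ray(C,(q.mean(),v),34))[:2])
B=[]
for v in range(152,222,6):
    q=np.nonzero(rb[v,300:340]<-10)[0]+300
    if len(q):B.append(tl(ray(C,(q.mean(),v),R[2,0]*0+p[2]+12.5))[:2])
N=np.array(N);B=np.array(B);print('notch y',N[:,1].round(2));print('blade',B[[0,-1]].round(2),len(B),'mean',B[:,1].mean())
print('pos',p.round(1),'front x',tl(ray(C,(330,rows[-1]),34))[0])
E
python3 al.py
```

```text
t: 8.27
tool_pos: [557.9, 57.4, 16.9]
ee_rot: [0.0, 0.992, -0.123, 0.001]
force: [-0.6, 0.2, -0.9]
opening: 22.0
gripper_force: 20.0
ledge rows [106] [129]
notch y [-2.71 -2.71 -2.72 -2.72 -2.72 -2.73]
blade [[53.84 -1.25]
 [17.95 -1.52]] 12 mean -1.473784005305076
pos [557.9  57.4  16.9] front x 65.52666344060255
```

```bash
python3 -m inch '[{"angular":[0,0,0],"translation":[0,-0.054,0],"hand":-0.7},{"angular":[0,0,0],"translation":[0,-0.054,0],"hand":-0.7},{"angular":[0,0,0],"translation":[0,-0.054,0],"hand":-0.7},{"angular":[0,0,0],"translation":[0,-0.054,0],"hand":-0.7}]'; python3 al.py
```

```text
t: 8.65
tool_pos: [557.0, 60.2, 16.6]
ee_rot: [-0.0, 0.993, -0.122, -0.0]
force: [0.3, -0.2, -0.7]
opening: 22.0
gripper_force: 20.0
ledge rows [102] [126]
notch y [-0.53 -0.53 -0.53 -0.52 -0.52 -0.52]
blade [[53.85 -1.51]
 [17.96 -1.52]] 12 mean -1.5166974693329902
pos [557.   60.2  16.6] front x 66.96918569700416
```

```bash
python3 -m inch '[{"angular":[0,0,0],"translation":[0,0,0],"hand":-0.7},{"angular":[0,0,0],"translation":[0,0,0],"hand":-0.7},{"angular":[0,0,0],"translation":[0,0,0],"hand":-0.7}]'; python3 al.py
```

```text
t: 8.95
tool_pos: [557.2, 60.0, 16.6]
ee_rot: [0.0, 0.993, -0.122, -0.0]
force: [-0.1, -0.8, -0.9]
opening: 21.8
gripper_force: 20.0
ledge rows [103] [126]
notch y [-0.53 -0.77 -0.77 -0.77 -0.77 -0.76]
blade [[53.85 -1.51]
 [17.96 -1.52]] 12 mean -1.5167394112739654
pos [557.2  60.   16.6] front x 66.96845642975971
```

```bash
python3 -m inch '[{"angular":[0,0,0],"translation":[0,0,0],"hand":-0.7},{"angular":[0,0,0],"translation":[0,0,0],"hand":-0.7},{"angular":[0,0,0],"translation":[0,0,0],"hand":-0.7}]'; python3 al.py
```

```text
t: 9.25
tool_pos: [557.2, 60.0, 16.6]
ee_rot: [0.0, 0.993, -0.122, -0.0]
force: [-0.2, -0.3, -0.9]
opening: 21.6
gripper_force: 20.0
ledge rows [103] [127]
notch y [-0.77 -0.77 -0.77 -0.77 -0.77 -0.76]
blade [[53.85 -1.51]
 [17.96 -1.52]] 12 mean -1.5167446533019453
pos [557.2  60.   16.6] front x 66.4913833190545
```

```bash
python3 -m inch '[{"angular":[0,0,0],"translation":[0,0.02,0],"hand":-0.7},{"angular":[0,0,0],"translation":[0,0.02,0],"hand":-0.7},{"angular":[0,0,0],"translation":[0,0.02,0],"hand":-0.7},{"angular":[0,0,0],"translation":[0,0.02,0],"hand":-0.7}]'; python3 al.py
```

```text
t: 9.63
tool_pos: [557.1, 59.5, 16.7]
ee_rot: [0.0, 0.993, -0.122, -0.0]
force: [-0.5, -0.1, -1.3]
opening: 21.6
gripper_force: 20.0
ledge rows [103] [127]
notch y [-1.25 -1.25 -1.25 -1.25 -1.25 -1.25]
blade [[53.85 -1.51]
 [17.96 -1.52]] 12 mean -1.516749363679837
pos [557.1  59.5  16.7] front x 66.49099259327043
```

```bash
python3 -m inch '[{"angular":[0,0,0],"translation":[0.15,0.01,0],"hand":-0.7},{"angular":[0,0,0],"translation":[0.3,0.01,0],"hand":-0.7},{"angular":[0,0,0],"translation":[0.45,0.01,0],"hand":-0.7},{"angular":[0,0,0],"translation":[0.6,0.01,0],"hand":-0.7},{"angular":[0,0,0],"translation":[0.75,0.01,0],"hand":-0.7},{"angular":[0,0,0],"translation":[0.9,0.01,0],"hand":-0.7},{"angular":[0,0,0],"translation":[1.0,0.01,0],"hand":-0.7},{"angular":[0,0,0],"translation":[1.0,0.01,0],"hand":-0.7}]'
```

```text
t: 10.35
tool_pos: [582.0, 52.9, 16.6]
ee_rot: [0.0, 0.993, -0.122, 0.0]
force: [-1.0, 0.3, -1.5]
opening: 21.5
gripper_force: 20.0
```

```bash
python3 -m inch '[{"angular":[0,0,0],"translation":[0.08,0,0],"hand":-0.7},{"angular":[0,0,0],"translation":[0.14,0,0],"hand":-0.7},{"angular":[0,0,0],"translation":[0.2,0,0],"hand":-0.7},{"angular":[0,0,0],"translation":[0.24,0,0],"hand":-0.7},{"angular":[0,0,0],"translation":[0.24,0,0],"hand":-0.7},{"angular":[0,0,0],"translation":[0.24,0,0],"hand":-0.7}]'
```

```text
t: 10.85
tool_pos: [587.0, 51.8, 16.6]
ee_rot: [0.0, 0.993, -0.122, -0.0]
force: [0.1, -0.2, -0.4]
opening: 21.3
gripper_force: 20.0
```

```bash
python3 -m inch '[{"angular":[0,0,0],"translation":[0.04,0,0],"hand":-0.7},{"angular":[0,0,0],"translation":[0.1,0,0],"hand":-0.7},{"angular":[0,0,0],"translation":[0.1,0,0],"hand":-0.7},{"angular":[0,0,0],"translation":[0.1,0,0],"hand":-0.7}]'
```

```text
t: 11.18
tool_pos: [589.2, 51.3, 16.5]
ee_rot: [-0.0, 0.993, -0.122, -0.0]
force: [0.2, 0.6, -1.4]
opening: 22.0
gripper_force: 20.0
```

```bash
python3 -m inch '[{"angular":[0,0,0],"translation":[0.04,0,0],"hand":-0.7},{"angular":[0,0,0],"translation":[0.08,0,0],"hand":-0.7},{"angular":[0,0,0],"translation":[0.1,0,0],"hand":-0.7},{"angular":[0,0,0],"translation":[0.1,0,0],"hand":-0.7}]'
```

```text
t: 11.52
tool_pos: [590.8, 50.9, 16.4]
ee_rot: [-0.0, 0.993, -0.122, -0.001]
force: [-3.4, 0.8, 0.6]
opening: 21.7
gripper_force: 20.0
```

```bash
python3 -m inch '[{"angular":[0,0,0],"translation":[0.04,0,0],"hand":-0.7},{"angular":[0,0,0],"translation":[0.05,0,0],"hand":-0.7},{"angular":[0,0,0],"translation":[0.05,0,0],"hand":-0.7}]'
```

```text
t: 11.77
tool_pos: [591.7, 50.7, 16.4]
ee_rot: [-0.0, 0.993, -0.122, -0.002]
force: [-5.3, 1.5, 1.2]
opening: 21.8
gripper_force: 20.0
```

The force rises at 2 N/mm, so the middle slot is gated too. I'll back out and move to the left slot.

```bash
python3 -m inch '[{"angular":[0,0,0],"translation":[-0.3,0,0],"hand":-0.7},{"angular":[0,0,0],"translation":[-0.8,0,0],"hand":-0.7},{"angular":[0,0,0],"translation":[-1.3,0,0],"hand":-0.7},{"angular":[0,0,0],"translation":[-1.6,0,0],"hand":-0.7},{"angular":[0,0,0],"translation":[-1.6,0,0],"hand":-0.7},{"angular":[0,0,0],"translation":[-1.6,-0.8,0],"hand":-0.7},{"angular":[0,0,0],"translation":[-1.6,-1.6,0],"hand":-0.7},{"angular":[0,0,0],"translation":[-1.6,-1.97,0],"hand":-0.7},{"angular":[0,0,0],"translation":[-1.6,-1.97,0],"hand":-0.7},{"angular":[0,0,0],"translation":[-1.6,-1.97,0],"hand":-0.7},{"angular":[0,0,0],"translation":[-1.6,-1.97,0],"hand":-0.7},{"angular":[0,0,0],"translation":[-1.6,-1.97,0],"hand":-0.7}]'; python3 al.py
```

```text
t: 12.77
tool_pos: [566.3, 105.7, 16.8]
ee_rot: [0.001, 0.992, -0.123, 0.0]
force: [-0.3, 0.1, -0.1]
opening: 22.1
gripper_force: 20.0
ledge rows [97] [122]
notch y [-3.66 -3.67 -3.67 -3.68 -3.93 -3.93]
blade [[53.84 -1.51]
 [17.95 -1.52]] 12 mean -1.5173229619834707
pos [566.3 105.7  16.8] front x 68.86640243950858
```

```bash
python3 -m inch '[{"angular":[0,0,0],"translation":[0,-0.07,0],"hand":-0.7},{"angular":[0,0,0],"translation":[0,-0.07,0],"hand":-0.7},{"angular":[0,0,0],"translation":[0,-0.07,0],"hand":-0.7},{"angular":[0,0,0],"translation":[0,-0.07,0],"hand":-0.7},{"angular":[0,0,0],"translation":[0,-0.07,0],"hand":-0.7}]'; python3 al.py
```

```text
t: 13.23
tool_pos: [566.7, 109.3, 16.7]
ee_rot: [0.0, 0.993, -0.122, 0.0]
force: [0.3, -0.0, -1.3]
opening: 22.1
gripper_force: 20.0
ledge rows [96] [121]
notch y [-0.53 -0.53 -0.53 -0.53 -0.53 -0.52]
blade [[53.85 -1.51]
 [17.96 -1.52]] 12 mean -1.5168333884460485
pos [566.7 109.3  16.7] front x 69.34215899936316
```

```bash
python3 -m inch '[{"angular":[0,0,0],"translation":[0,0.035,0],"hand":-0.7},{"angular":[0,0,0],"translation":[0,0.035,0],"hand":-0.7},{"angular":[0,0,0],"translation":[0,0.035,0],"hand":-0.7},{"angular":[0,0,0],"translation":[0,0.035,0],"hand":-0.7}]'; python3 al.py
```

```text
t: 13.62
tool_pos: [566.4, 108.6, 16.6]
ee_rot: [0.0, 0.993, -0.122, -0.0]
force: [0.0, -0.6, -0.8]
opening: 21.9
gripper_force: 20.0
ledge rows [96] [121]
notch y [-1.25 -1.25 -1.25 -1.25 -1.25 -1.25]
blade [[53.85 -1.51]
 [17.96 -1.52]] 12 mean -1.5168225842209635
pos [566.4 108.6  16.6] front x 69.3420108521693
```

```bash
python3 -m inch '[{"angular":[0,0,0],"translation":[0.15,0.01,0],"hand":-0.7},{"angular":[0,0,0],"translation":[0.3,0.01,0],"hand":-0.7},{"angular":[0,0,0],"translation":[0.45,0.01,0],"hand":-0.7},{"angular":[0,0,0],"translation":[0.6,0.01,0],"hand":-0.7},{"angular":[0,0,0],"translation":[0.75,0.01,0],"hand":-0.7},{"angular":[0,0,0],"translation":[0.9,0.01,0],"hand":-0.7},{"angular":[0,0,0],"translation":[1.05,0.01,0],"hand":-0.7},{"angular":[0,0,0],"translation":[1.2,0.01,0],"hand":-0.7},{"angular":[0,0,0],"translation":[1.2,0.01,0],"hand":-0.7}]'
```

```text
t: 14.42
tool_pos: [596.5, 100.6, 16.7]
ee_rot: [0.0, 0.993, -0.122, 0.001]
force: [0.3, 0.3, -0.9]
opening: 22.0
gripper_force: 20.0
```

```bash
python3 -m inch '[{"angular":[0,0,0],"translation":[0.08,0,0],"hand":-0.7},{"angular":[0,0,0],"translation":[0.14,0,0],"hand":-0.7},{"angular":[0,0,0],"translation":[0.2,0,0],"hand":-0.7},{"angular":[0,0,0],"translation":[0.26,0,0],"hand":-0.7},{"angular":[0,0,0],"translation":[0.32,0,0],"hand":-0.7},{"angular":[0,0,0],"translation":[0.32,0,0],"hand":-0.7},{"angular":[0,0,0],"translation":[0.32,0,0],"hand":-0.7}]'
```

```text
t: 15.0
tool_pos: [603.3, 99.1, 16.6]
ee_rot: [0.0, 0.993, -0.122, -0.0]
force: [0.1, 0.6, -0.4]
opening: 21.9
gripper_force: 20.0
```

```bash
python3 -m inch '[{"angular":[0,0,0],"translation":[0.04,0,0],"hand":-0.7},{"angular":[0,0,0],"translation":[0.08,0,0],"hand":-0.7},{"angular":[0,0,0],"translation":[0.08,0,0],"hand":-0.7},{"angular":[0,0,0],"translation":[0.08,0,0],"hand":-0.7}]'
```

```text
t: 15.33
tool_pos: [605.2, 98.6, 16.7]
ee_rot: [0.0, 0.993, -0.122, -0.0]
force: [-0.5, -0.0, -0.7]
opening: 21.9
gripper_force: 20.0
```

There is no force 4 mm past the gate depth, so the left slot is open. I'll continue home.

```bash
python3 -m inch '[{"angular":[0,0,0],"translation":[0.1,0,0],"hand":-0.7},{"angular":[0,0,0],"translation":[0.2,0,0],"hand":-0.7},{"angular":[0,0,0],"translation":[0.3,0,0],"hand":-0.7},{"angular":[0,0,0],"translation":[0.4,0,0],"hand":-0.7},{"angular":[0,0,0],"translation":[0.5,0,0],"hand":-0.7},{"angular":[0,0,0],"translation":[0.6,0,0],"hand":-0.7},{"angular":[0,0,0],"translation":[0.7,0,0],"hand":-0.7},{"angular":[0,0,0],"translation":[0.7,0,0],"hand":-0.7},{"angular":[0,0,0],"translation":[0.7,0,0],"hand":-0.7}]'
```

```text
t: 16.08
tool_pos: [622.3, 94.3, 16.6]
ee_rot: [0.0, 0.993, -0.122, -0.0]
force: [1.2, -0.0, -1.1]
opening: 22.1
gripper_force: 20.0
```

```bash
python3 -m inch '[{"angular":[0,0,0],"translation":[0.04,0,0],"hand":-0.7},{"angular":[0,0,0],"translation":[0.08,0,0],"hand":-0.7},{"angular":[0,0,0],"translation":[0.12,0,0],"hand":-0.7},{"angular":[0,0,0],"translation":[0.12,0,0],"hand":-0.7},{"angular":[0,0,0],"translation":[0.12,0,0],"hand":-0.7}]'
```

```text
t: 16.5
tool_pos: [624.4, 93.9, 16.5]
ee_rot: [-0.0, 0.993, -0.122, -0.001]
force: [-1.9, 1.0, 0.4]
opening: 21.9
gripper_force: 21.0
```

```bash
python3 -m inch '[{"angular":[0,0,0],"translation":[0.04,0,0],"hand":-0.7},{"angular":[0,0,0],"translation":[0.08,0,0],"hand":-0.7},{"angular":[0,0,0],"translation":[0.08,0,0],"hand":-0.7},{"angular":[0,0,0],"translation":[0.08,0,0],"hand":-0.7}]'
```

```text
t: 16.83
tool_pos: [624.4, 94.0, 16.4]
ee_rot: [-0.001, 0.993, -0.122, -0.003]
force: [-6.3, 1.3, 3.6]
opening: 22.0
gripper_force: 23.1
```

Run:
```python
from h import *
a=robot.snapshot('wrist');cv2.imwrite('pics/w5.png',cv2.resize(a[60:260,200:440],None,fx=3,fy=3))
```

```text
(no output)
```

View pics/w5.png

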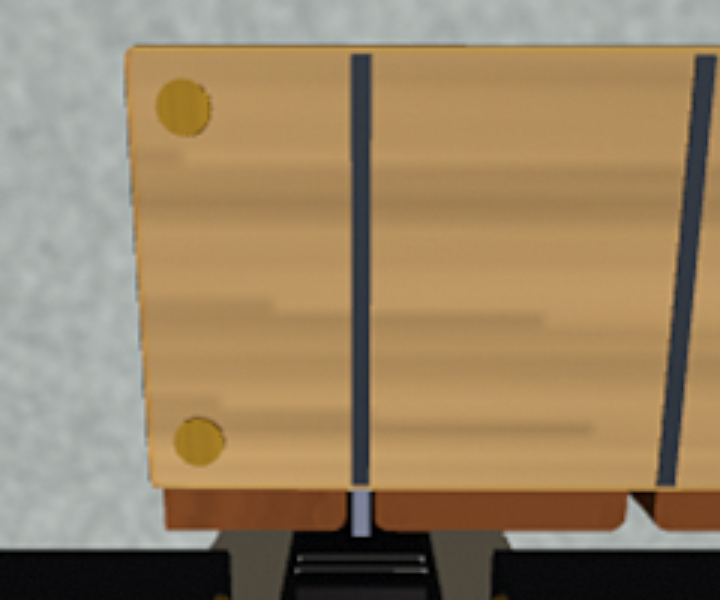

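The blade is in the left slot and the handle rests against the front: a hard stop with no further motion. I'll relax the push and lower the foot to the table.

```bash
python3 -m inch '[{"angular":[0,0,0],"translation":[-0.06,0,0.02],"hand":-0.7},{"angular":[0,0,0],"translation":[-0.06,0,0.04],"hand":-0.7},{"angular":[0,0,0],"translation":[-0.06,0,0.06],"hand":-0.7},{"angular":[0,0,0],"translation":[-0.06,0,0.06],"hand":-0.7},{"angular":[0,0,0],"translation":[-0.06,0,0.06],"hand":-0.7}]'
```

```text
t: 17.3
tool_pos: [624.4, 94.0, 14.9]
ee_rot: [-0.0, 0.993, -0.122, -0.001]
force: [-5.8, 2.1, 2.1]
opening: 21.7
gripper_force: 22.7
```

```bash
python3 -m inch '[{"angular":[0,0,0],"translation":[0,0,0.02],"hand":-0.7},{"angular":[0,0,0],"translation":[0,0,0.02],"hand":-0.4},{"angular":[0,0,0],"translation":[0,0,0.02],"hand":-0.2},{"angular":[0,0,0],"translation":[0,0,0.02],"hand":0},{"angular":[0,0,0],"translation":[0,0,0.02],"hand":0},{"angular":[0,0,0],"translation":[0,0,0.02],"hand":0},{"angular":[0,0,0],"translation":[0,0,0.02],"hand":0}]'
python3 - <<'E'
from h import *
a=robot.snapshot('wrist');cv2.imwrite('pics/w6.png',cv2.resize(a[100:330,200:440],None,fx=2.6,fy=2.6))
E
```

```text
t: 17.88
tool_pos: [625.0, 96.6, 14.0]
ee_rot: [-0.002, 0.993, -0.121, -0.001]
force: [-3.8, 4.2, 0.4]
opening: 45.9
gripper_force: 2.1
```

View pics/w6.png

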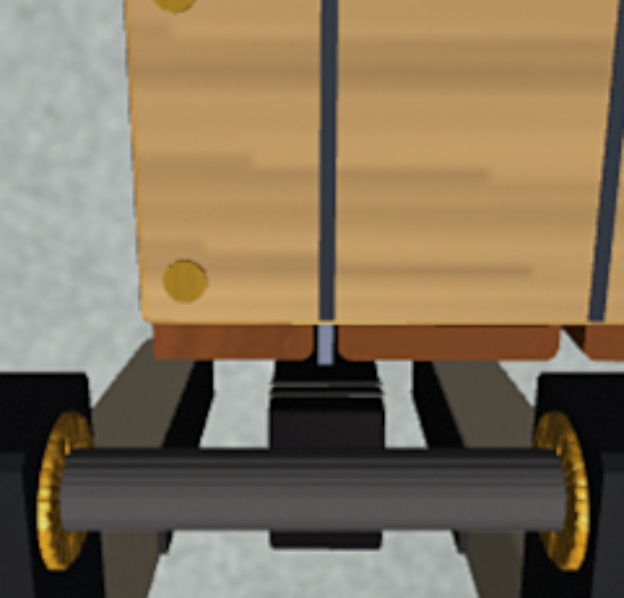

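The fingers are clear of the handle at the sides, but a small force remains, so they may be touching the dispenser's front. I'll back off a little, rise, and check the seating.

```bash
python3 -m inch '[{"angular":[0,0,0],"translation":[-0.1,0,0],"hand":0},{"angular":[0,0,0],"translation":[-0.15,0,0],"hand":0},{"angular":[0,0,0],"translation":[-0.15,0,-0.5],"hand":0},{"angular":[0,0,0],"translation":[-0.15,0,-1.2],"hand":0},{"angular":[0,0,0],"translation":[-0.15,0,-2.2],"hand":0},{"angular":[0,0,0],"translation":[-1.5,0,-3.5],"hand":0},{"angular":[0,0,0],"translation":[-2.5,0,-4],"hand":0},{"angular":[0,0,0],"translation":[-2.5,0,-4],"hand":0},{"angular":[0,0,0],"translation":[-2.5,0,-4],"hand":0},{"angular":[0,0,0],"translation":[-2.5,0,-4],"hand":0}]'
python3 - <<'E'
from h import *
p,R,s=tool();print(p,R.round(3));a=robot.snapshot('wrist');cv2.imwrite('pics/w7f.png',a)
C=cam('wrist');u,v=proj(C,[622,95,30]).astype(int);print(u,v)
v0=max(v-70,0);cv2.imwrite('pics/w7.png',cv2.resize(a[v0:v0+140,u-90:u+90],None,fx=4,fy=4));print(v0,u-90)
E
```

```text
t: 18.77
tool_pos: [566.2, 108.4, 115.4]
ee_rot: [0.0, 0.993, -0.122, 0.001]
force: [-0.5, -0.8, -0.3]
opening: 46.8
gripper_force: 0.0
[566.18911162 108.35892793 115.44856647] [[ 0.97  -0.242  0.003]
 [-0.242 -0.97  -0.   ]
 [ 0.003 -0.    -1.   ]]
320 136
66 230
```

View pics/w7.png

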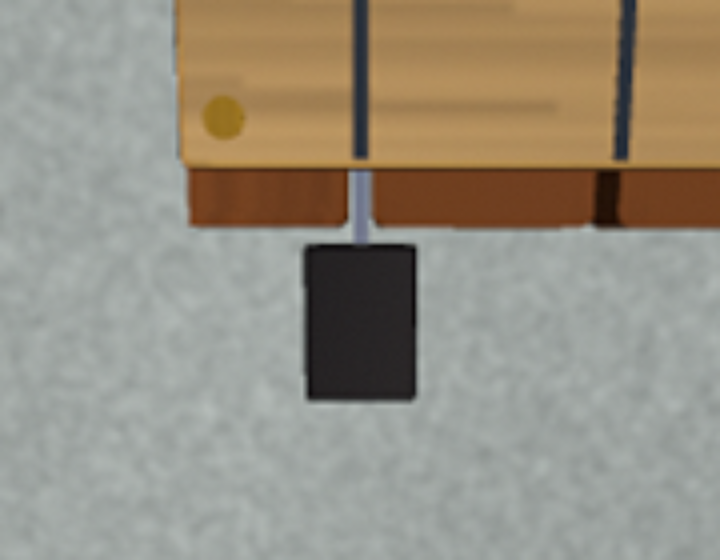

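The gauge is in the left slot, but about 3 mm of blade still shows between the front (row 227) and the handle (row 244). The finger pads, gripped forward of the handle's centre, met the front first. I'll regrasp about 12 mm further back and push the last bit.

```bash
python3 -m inch '[{"angular":[0,0,0],"translation":[1.2,0,0.5],"hand":0},{"angular":[0,0,0],"translation":[1.92,0,1.2],"hand":0},{"angular":[0,0,0],"translation":[1.92,0,2],"hand":0},{"angular":[0,0,0],"translation":[1.92,0,3],"hand":0},{"angular":[0,0,0],"translation":[1.92,0,3.6],"hand":0},{"angular":[0,0,0],"translation":[1.92,0,3.95],"hand":0},{"angular":[0,0,0],"translation":[1.92,0,3.95],"hand":0},{"angular":[0,0,0],"translation":[1.92,0,3.95],"hand":0}]'
```

```text
t: 19.48
tool_pos: [612.0, 96.3, 15.6]
ee_rot: [0.001, 0.993, -0.122, 0.0]
force: [0.2, 0.3, 0.2]
opening: 46.8
gripper_force: 0.0
```

```bash
python3 -m inch '[{"angular":[0,0,0],"translation":[0,0,0],"hand":-0.3},{"angular":[0,0,0],"translation":[0,0,0],"hand":-0.6},{"angular":[0,0,0],"translation":[0,0,0],"hand":-0.7},{"angular":[0,0,0],"translation":[0,0,0],"hand":-0.7},{"angular":[0,0,0],"translation":[0,0,0],"hand":-0.7},{"angular":[0,0,0],"translation":[0,0,0],"hand":-0.7},{"angular":[0,0,0],"translation":[0,0,0],"hand":-0.7}]' 12
```

```text
t: 20.07
tool_pos: [611.9, 97.2, 16.7]
ee_rot: [-0.0, 0.993, -0.122, 0.0]
force: [-0.6, 0.2, 4.9]
opening: 21.7
gripper_force: 12.0
```

```bash
python3 -m inch '[{"angular":[0,0,0],"translation":[0.04,0,0],"hand":-0.7},{"angular":[0,0,0],"translation":[0.08,0,0],"hand":-0.7},{"angular":[0,0,0],"translation":[0.12,0,0],"hand":-0.7},{"angular":[0,0,0],"translation":[0.12,0,0],"hand":-0.7},{"angular":[0,0,0],"translation":[0.12,0,0],"hand":-0.7}]'
```

```text
t: 20.48
tool_pos: [612.1, 97.1, 16.7]
ee_rot: [-0.001, 0.993, -0.122, -0.003]
force: [-6.1, 1.9, 9.7]
opening: 21.8
gripper_force: 12.0
```

Run:
```python
from h import *
c=robot.camera_params('wrist');p=np.array([566.19,108.36,115.45]);R=np.array([[.97,-.242,0.003],[-.242,-.97,0],[.003,0,-1.]])
T=c['T_tool_cam'];C=(c['K'],R@T[:3,:3],p+R@T[:3,3]);e=np.array([.97,-.243,0])
f=lambda v,z:e@ray(C,(320,v),z)
print('cover edge z45',f(66+167/4,45),'ledge z45',f(66+227/4,45),'z34',f(66+227/4,34),'z0',f(66+227/4,0))
print('handle front z50',f(66+245/4,50),'back',f(66+400/4,50),'cam',e@C[2])
```

```text
cover edge z45 602.8611061405253 ledge z45 591.6744340809872 z34 591.7192588790883 z0 591.8578082550372
handle front z50 588.3172057564361 back 558.5462500853906 cam 590.7103364339238
```

```bash
python3 -m inch '[{"angular":[0,0,0],"translation":[-0.04,0,-0.05],"hand":-0.7},{"angular":[0,0,0],"translation":[-0.04,0,-0.1],"hand":-0.7},{"angular":[0,0,0],"translation":[0,0,-0.1],"hand":-0.7},{"angular":[0,0,0],"translation":[0,0,-0.1],"hand":-0.7},{"angular":[0,0,0],"translation":[0,0,-0.1],"hand":-0.7}]'
```

```text
t: 20.9
tool_pos: [614.5, 96.2, 18.0]
ee_rot: [0.0, 0.993, -0.122, -0.0]
force: [0.6, -0.5, -0.4]
opening: 22.0
gripper_force: 12.0
```

Lifting the foot slightly freed it from table friction, so I'll continue.

```bash
python3 -m inch '[{"angular":[0,0,0],"translation":[0.04,0,0],"hand":-0.7},{"angular":[0,0,0],"translation":[0.08,0,0],"hand":-0.7},{"angular":[0,0,0],"translation":[0.1,0,0],"hand":-0.7},{"angular":[0,0,0],"translation":[0.1,0,0],"hand":-0.7},{"angular":[0,0,0],"translation":[0.1,0,0],"hand":-0.7}]'
```

```text
t: 21.32
tool_pos: [615.2, 96.1, 17.9]
ee_rot: [-0.0, 0.993, -0.122, -0.002]
force: [-5.3, 0.8, 1.0]
opening: 21.8
gripper_force: 12.0
```

```bash
python3 -m inch '[{"angular":[0,0,0],"translation":[-0.04,0,0.03],"hand":-0.7},{"angular":[0,0,0],"translation":[-0.04,0,0.05],"hand":-0.7},{"angular":[0,0,0],"translation":[-0.04,0,0.06],"hand":-0.7},{"angular":[0,0,0],"translation":[-0.04,0,0.06],"hand":-0.7}]'
```

```text
t: 21.65
tool_pos: [615.2, 96.2, 16.7]
ee_rot: [-0.0, 0.993, -0.122, -0.001]
force: [-5.1, 1.0, 1.5]
opening: 21.8
gripper_force: 12.0
```

```bash
python3 -m inch '[{"angular":[0,0,0],"translation":[0,0,0],"hand":-0.4},{"angular":[0,0,0],"translation":[0,0,0],"hand":-0.2},{"angular":[0,0,0],"translation":[0,0,0],"hand":0},{"angular":[0,0,0],"translation":[0,0,0],"hand":0},{"angular":[0,0,0],"translation":[0,0,0],"hand":0},{"angular":[0,0,0],"translation":[0,0,-0.5],"hand":0},{"angular":[0,0,0],"translation":[0,0,-1.3],"hand":0},{"angular":[0,0,0],"translation":[0,0,-2.4],"hand":0},{"angular":[0,0,0],"translation":[-1.2,0,-3.6],"hand":0},{"angular":[0,0,0],"translation":[-2,0,-4],"hand":0},{"angular":[0,0,0],"translation":[-2,0,-4],"hand":0},{"angular":[0,0,0],"translation":[-2,0,-4],"hand":0}]'
python3 - <<'E'
from h import *
p,R,s=tool();a=robot.snapshot('wrist');C=cam('wrist');u,v=proj(C,[622,95,30]).astype(int)
v0=max(v-70,0);b=cv2.resize(a[v0:v0+140,u-90:u+90],None,fx=4,fy=4);t=robot.snapshot('top')
cv2.imwrite('pics/w8.png',b);d=cv2.absdiff(t,cv2.imread('pics/top.png')).max(2)
for n,x,y in(('a',190,209),('b',442,141),('v',204,142)):print(n,d[y-14:y+15,x-14:x+15].max())
E
```

```text
t: 22.65
tool_pos: [567.7, 108.7, 118.4]
ee_rot: [-0.001, 0.993, -0.121, 0.001]
force: [1.0, 0.3, -0.0]
opening: 46.4
gripper_force: 0.0
a 68
b 15
v 14
```

View pics/w8.png

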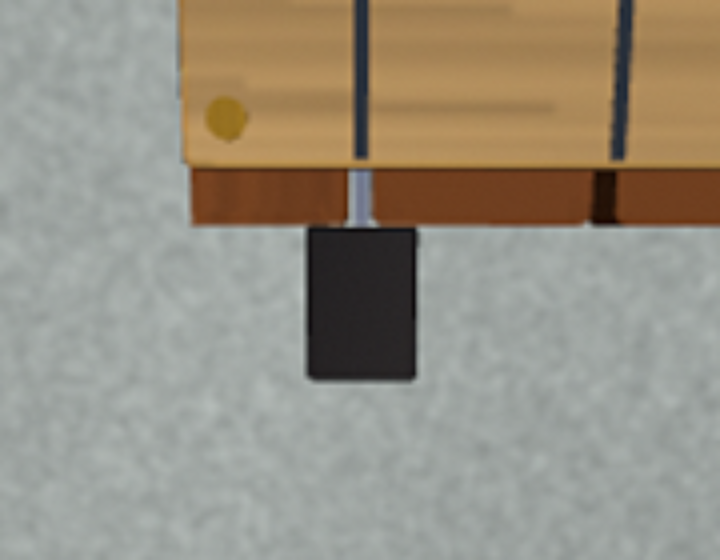

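The handle now sits flush on the front (row 227) with no blade showing. I'll check bottle a numerically, since its patch of the top view changed.

Run:
```python
from h import *
t=robot.snapshot('top')
for i in(cv2.imread('pics/top.png'),t):
    h=cv2.cvtColor(i[192:226,172:208],cv2.COLOR_BGR2HSV);m=cv2.inRange(h,(3,90,30),(25,255,255));M=cv2.moments(m,True);print(M['m00'],M['m10']/M['m00'],M['m01']/M['m00'])
d=cv2.absdiff(t,cv2.imread('pics/top.png')).max(2)[185:235,165:225];ys,xs=np.nonzero(d>25);print(len(xs),xs.min()+165,xs.max()+165,ys.min()+185,ys.max()+185)
s=robot.snapshot('side');s0=cv2.imread('pics/side.png');print(cv2.absdiff(s,s0).max(2)[325:370,250:282].max())
```

```text
61.0 19.508196721311474 17.278688524590162
82.0 23.21951219512195 20.865853658536587
769 196 224 185 234
11
```

```bash
python3 -c "
from plant import robot
print(robot.close_job())"
```

```text
the job is handed in; nothing more can be done
None
```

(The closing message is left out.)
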